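# Set the tong holders in their drip trays

## Robot

A 6-joint arm with a two-finger parallel gripper is mounted at the origin on the work surface. World frame = base frame: x ahead of the robot, y to its left, z up, the work surface at z = 0. Lengths are in m, angles in degrees, forces in N, time in s.
With the tool pointing down it reaches from about 0.4 to 0.825 m from the base axis. Payload 7 kg.
Tool frame: the origin (TCP) lies midway between the tips of the shut fingers; the grasp point (between the pads) lies 19 mm behind it; z points along the fingers, y is the direction in which the jaws open and shut (so a half turn about z gives the same grasp; the last joint's range is limited). The gripper opens to 88 mm and grips with 3 to 60 N. Pads are 19 mm wide; open, the fingers measure 130 mm over their backs; the gripper's body (78 mm by 193 mm) begins 47 mm behind the grasp point.
Start: joints at [88.929, 20.546, 0.682, 0, -70.136, -16.507], TCP at [0.204, 0.643, 0.227] pointing down, gripper open.
Joint ranges: [-176.03, 176.03], [-82.01, 121.73], [-58.28, 71.71], [-173.87, 95.51], [-174.79, -0.11], [-173.66, 173.66]. Speed limits (degrees/s): [136.94, 136.94, 172.46, 180, 180, 180].

## Interface

Orientations are given as [roll, pitch, yaw] about the fixed x, y, z axes, in that order (R = Rz(yaw) Ry(pitch) Rx(roll)).
In Python, from plant import sensors, viewer, r gives the robot as it stands. The module is installed in compiled form; this text tells all that it offers.
- The arm moves only by the shell command python3 -m handwheel 'ROWS' [OPENING] [FORCE]. ROWS is JSON, one flat list of numbers, 6 for each row, row after row: the shift along the world's x, y, z in cm, then the turn, a rotation vector about the world's x, y, z in rad. In form: [tx, ty, tz, wx, wy, wz, tx, ty, tz, wx, wy, wz, ...]. A call has 1 to 8 rows; each row is the pose to reach, as a shift and turn from the pose measured when the call began; what a row does not reach only later rows make up. A row lasts 1/10 s, in which the tool goes at most 50 mm and 8.59 degrees, less where a joint would pass 70% of its speed; a pose out of reach is approached as far as the arm can. A call with a gripper value outside its range is refused whole. OPENING is the closure in counts, from 0 (fully open) to 255 (shut), set as the call begins (- or left out, the last holds). The fingers move at their own pace and stop on an object; FORCE is the grip in N (left out, the last holds). Time passes only in rows, so rows that repeat a pose let the fingers close. It gives the time, the measured TCP pose, the force and the opening at its end, in the units of the state.
- sensors.get_state(): the state, without advancing time (a new reading comes with each control period).
- viewer.capture(name): name is "side" or "top" or "wrist"; returns a dict with "img" (480x640x3 uint8, red, green, blue), "camera_matrix" (3x3 intrinsics, pixels), "k1" (the pictures are not rectified: a ray, as slopes to the right and down, at radius r is drawn at 1 + k1 r^2 times it, then the intrinsics apply), "camera_from_world" (4x4, takes a point from world to camera coordinates); the wrist camera has in their place "mount" (4x4, takes a point from camera to tool coordinates, whose origin is the TCP and whose axes are the flange's). Camera axes: x right, y down, z forward; pixel columns grow to the right and rows downward; lengths in m; the calibration is good to about 2 mm. A picture is of the moment at which its call begins: read the wrist's pose just before it. There is no depth.
- r.close_job(): hands the job in, once; it reports no verdict.
The state is a dict: "time_s": time; "joints": joint angles; "qd": joint speeds; "joint_torque": joint torques, N m; "tcp_pos": TCP position; "eef_rot": TCP orientation; "contact_force": force on the tool from outside, world axes, zero at the start; "moment": the same for the moment, N m; "gripper_width": finger opening in m.
Only numpy, scipy, OpenCV 4.12 (cv2) and the standard library are available. Lean on these libraries where they do the work, as an engineer would, in place of code of your own. Each camera call takes 0.05 s, during which the arm holds its last target.

## Task

Get the bread counter ready to open: put the four empty steel tong holders into the walnut drip trays, each upright and flat on the floor of the tray that has its own shape and size, the square ones with their sides in line with the sides of the tray. Lower each one right down before letting go (do not let it drop), and leave the two jam jars where they stand.

Things in the scene. Friction and masses are not known exactly. Their poses are not given: they have to be found in the camera images.
- holder_round_large: The large round tong holder: an empty upright steel pot, round in plan, open at the top, body 60 mm in diameter, 100 mm tall, with 3 mm walls and a round foot flange 68 mm across and 6 mm thick; loose, about 150 to 310 g. Stands on the counter in the near row at the start. Origin: centre of its underside; z up through its mouth; it is the same all round.
- holder_round_small: The small round tong holder: an empty upright steel pot, round in plan, open at the top, body 40 mm in diameter, 80 mm tall, with 3 mm walls and a round foot flange 48 mm across and 6 mm thick; loose, about 80 to 170 g. Stands on the counter in the near row at the start. Origin: centre of its underside; z up through its mouth; it is the same all round.
- holder_square_large: The large square tong holder: an empty upright steel pot, square in plan, open at the top, body 58 x 58 mm, 100 mm tall, with 3 mm walls and a square foot flange 66 mm across and 6 mm thick; loose, about 160 to 340 g. Stands on the counter in the near row at the start. Origin: centre of its underside; z up through its mouth; x and y square to its sides.
- holder_square_small: The small square tong holder: an empty upright steel pot, square in plan, open at the top, body 40 x 40 mm, 80 mm tall, with 3 mm walls and a square foot flange 48 mm across and 6 mm thick; loose, about 90 to 190 g. Stands on the counter in the near row at the start. Origin: centre of its underside; z up through its mouth; x and y square to its sides.
- tray_round_large: The large round drip tray: a low dark walnut tray fixed to the counter in the far row, round in plan, inside 84 mm across, outside 94 mm, walls 5 mm thick, rim 12 mm above the counter, inner floor 5 mm above the counter. Origin: centre of its underside, on the counter; z up; it is the same all round.
- tray_round_small: The small round drip tray: a low dark walnut tray fixed to the counter in the far row, round in plan, inside 64 mm across, outside 74 mm, walls 5 mm thick, rim 12 mm above the counter, inner floor 5 mm above the counter. Origin: centre of its underside, on the counter; z up; it is the same all round.
- tray_square_large: The large square drip tray: a low dark walnut tray fixed to the counter in the far row, square in plan, inside 84 mm across, outside 94 mm, walls 5 mm thick, rim 12 mm above the counter, inner floor 5 mm above the counter. Origin: centre of its underside, on the counter; z up; x and y square to its sides.
- tray_square_small: The small square drip tray: a low dark walnut tray fixed to the counter in the far row, square in plan, inside 66 mm across, outside 76 mm, walls 5 mm thick, rim 12 mm above the counter, inner floor 5 mm above the counter. Origin: centre of its underside, on the counter; z up; x and y square to its sides.
- jar_near: A closed jam jar of amber glass with a brass lid, 56 mm in diameter, 85 mm tall, loose, standing on the counter in the near row, among the holders. Not to be moved. Origin: centre of its underside; z up.
- jar_far: A closed jam jar of amber glass with a brass lid, 56 mm in diameter, 85 mm tall, loose, standing on the counter in the far row, among the trays. Not to be moved. Origin: centre of its underside; z up.

How it is judged:
By the outcome, as a careful person would: the job done as asked, in the order asked, and still so for the second after the job is handed in, with the robot touching nothing.
It also fails if it takes over 120 s, if anything falls off the work surface, if the arm or the gripper's body presses on something with over 40 N, if the wrist force passes 120 N, or if a joint passes its speed limit or range.

## Working session

There is one attempt and no reset: what is moved stays moved. The work goes in short steps, Python scripts to look and compute and a shell command to move; the robot and the scene stay as the last step left them, time stands still between calls to the robot, and variables do not carry over. Pictures are saved under pics/ and viewed, and the job is handed in when it is done.

```bash
mkdir -p pics; ls; python3 - <<'E'
from plant import sensors, viewer, r
import cv2
s=sensors.get_state();print(s)
for n in ["side","top","wrist"]:
    c=viewer.capture(n)
    cv2.imwrite(f"pics/{n}0.png",c["img"][:,:,::-1])
    print(n,{k:v for k,v in c.items() if k!="img"})
E
```

```text
pics
{'time_s': 0.0, 'joints': array([ 8.89279789e+01,  2.05907299e+01,  6.34550202e-01, -2.01269457e-02,
       -7.01354102e+01, -1.65081725e+01]), 'qd': array([-0.12807774,  0.00055307, -0.02502214, -0.00478883, -0.07930315,
       -0.0272871 ]), 'joint_torque': array([ 6.83572307e-04, -5.82715702e+01,  2.93057334e+01,  6.99730799e+00,
        7.06884879e-03, -1.45002259e-04]), 'tcp_pos': array([0.20374101, 0.64301287, 0.22563652]), 'eef_rot': array([ 1.79906809e+02, -7.88718933e-03, -1.75870414e+01]), 'contact_force': array([ 0.26208905, -0.23910049,  0.97935917]), 'moment': array([-0.0119755 ,  0.01609347,  0.0261605 ]), 'gripper_width': 0.08792123456029266}
side {'camera_matrix': array([[608.1208547 ,   0.        , 318.31530044],
       [  0.        , 608.1208547 , 235.51781859],
       [  0.        ,   0.        ,   1.        ]]), 'k1': -0.1848492792068774, 'camera_from_world': array([[ 0.76933632, -0.63844825,  0.02248232, -0.3840913 ],
       [-0.37700887, -0.48214731, -0.79082127,  0.21907668],
       [ 0.51573824,  0.5999315 , -0.61163409,  1.02530941],
       [ 0.        ,
[... 468 characters left out ...]
8151855e-04, -9.79082384e-01,
         1.33365755e+00],
       [ 0.00000000e+00,  0.00000000e+00,  0.00000000e+00,
         1.00000000e+00]])}
wrist {'camera_matrix': array([[349.74028029,   0.        , 317.98022248],
       [  0.        , 349.74028029, 235.90909959],
       [  0.        ,   0.        ,   1.        ]]), 'k1': -0.06365025877095132, 'mount': array([[-8.41899398e-04, -9.67379816e-01, -2.53329002e-01,
         6.85711329e-02],
       [ 9.99999522e-01, -6.88360313e-04, -6.94721571e-04,
         1.71579470e-04],
       [ 4.97677994e-04, -2.53329466e-01,  9.67379933e-01,
        -1.59070922e-01],
       [ 0.00000000e+00,  0.00000000e+00,  0.00000000e+00,
         1.00000000e+00]])}
```

View pics/top0.png

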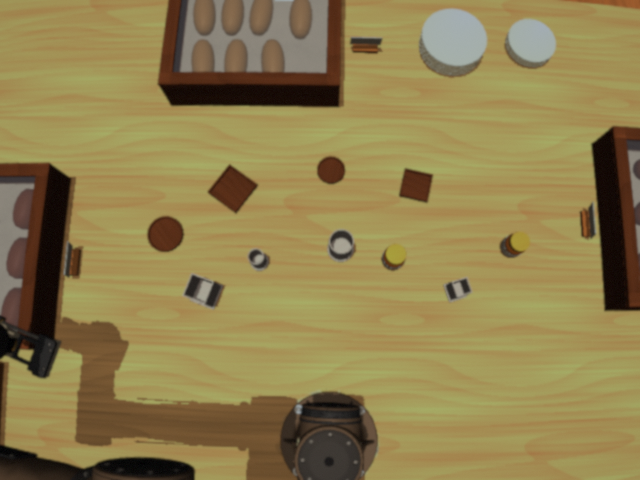

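View pics/side0.png

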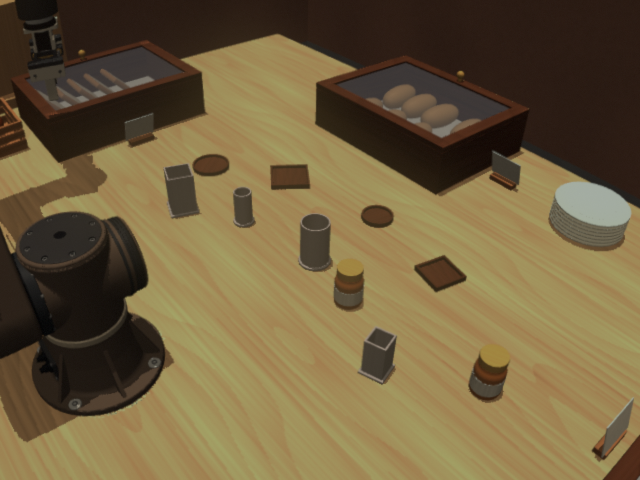

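View pics/wrist0.png

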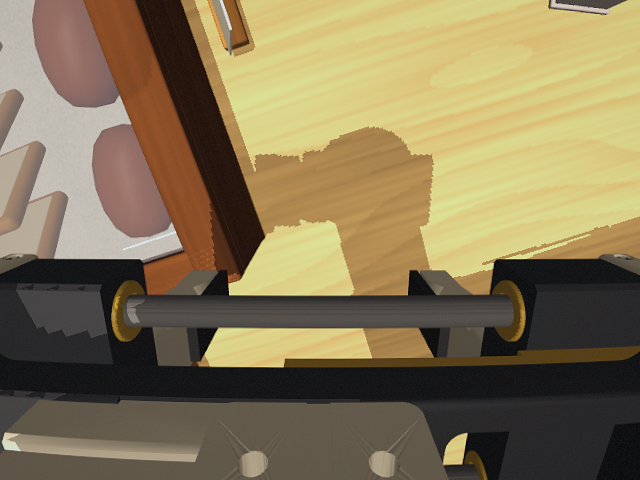

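The top view shows, as (col,row):
- **Trays:** large round (165,234), large square (233,188), small round (331,170), small square (417,185).
- **Holders:** large square (204,291), small round (259,259), large round (342,245), small square (457,289).
- **Jars:** (395,256) and (518,243).

The side view agrees on all of these. Next I'll crop for a closer look and measure the trays.

```bash
cat > h.py <<'E'
from plant import sensors, viewer, r
import numpy as np, cv2
from scipy.spatial.transform import Rotation as R
def undist(c,uv):
    K=c["camera_matrix"]; uv=np.asarray(uv,float).reshape(-1,1,2)
    return cv2.undistortPoints(uv,K,np.array([c["k1"],0,0,0,0.]),None,None,None).reshape(-1,2)
def world_from_cam(c,s=None):
    if "camera_from_world" in c: return np.linalg.inv(c["camera_from_world"])
    T=np.eye(4);T[:3,:3]=R.from_euler("xyz",s["eef_rot"],degrees=True).as_matrix();T[:3,3]=s["tcp_pos"]
    return T@c["mount"]
def rays(c,uv,s=None):
    T=world_from_cam(c,s); d=undist(c,uv); d=np.c_[d,np.ones(len(d))]@T[:3,:3].T
    return T[:3,3],d
def plane(c,uv,z,s=None):
    o,d=rays(c,uv,s); return (o+d*((z-o[2])/d[:,2])[:,None])[:,:2]
def project(c,p,s=None):
    T=np.linalg.inv(world_from_cam(c,s)); q=T[:3,:3]@np.asarray(p,float)+T[:3,3]
    x=q[:2]/q[2]; x=x*(1+c["k1"]*(x@x)); K=c["camera_matrix"]
    return K[:2,:2]@x+K[:2,2]
E
python3 - <<'E'
from h import *
c=viewer.capture("top");img=c["img"].copy()
g=img[140:320,120:560]
cv2.imwrite("pics/top1.png",cv2.resize(g[:,:210],None,fx=3.8,fy=3.3,interpolation=cv2.INTER_CUBIC)[:,:,::-1])
hsv=cv2.cvtColor(img,cv2.COLOR_RGB2HSV)
for p in [(165,234),(233,188),(331,170),(417,185),(100,300),(342,245),(395,256),(518,243)]: print(p,img[p[1],p[0]],hsv[p[1],p[0]])
m=((img[:,:,0]<150)&(img[:,:,1]<90)&(img[:,:,2]<75)&(img[:,:,0]>img[:,:,1]*1.4)).astype(np.uint8)
m[:145]=0;m[275:]=0;m[:,:120]=0;m[:,560:]=0
cs,_=cv2.findContours(m,cv2.RETR_EXTERNAL,cv2.CHAIN_APPROX_NONE)
for k in cs:
    if cv2.contourArea(k)<200: continue
    w=plane(c,k.reshape(-1,2),0.01)
    M=cv2.moments((w*1e4).astype(np.float32)); 
    rect=cv2.minAreaRect((w*1000).astype(np.float32))
    a=cv2.contourArea((w*1000).astype(np.float32))
    print(cv2.boundingRect(k),"cent",np.round([M["m10"]/M["m00"]/1e4,M["m01"]/M["m00"]/1e4],4),"rect",np.round(rect[0],1),np.round(rect[1],1),round(rect[2],1),"fill",round(a/(rect[1][0]*rect[1][1]),2))
E
```

```text
(165, 234) [87 46 25] [ 10 182  87]
(233, 188) [85 44 23] [ 10 186  85]
(331, 170) [86 46 24] [ 11 184  86]
(417, 185) [86 46 26] [ 10 178  86]
(100, 300) [164 156  92] [ 27 112 164]
(342, 245) [168 161 147] [ 20  32 168]
(395, 256) [168 157  61] [ 27 162 168]
(518, 243) [166 148  56] [ 25 169 166]
(148, 217, 35, 34) cent [0.4986 0.4299] rect [498.7 429.7] [86.7 89.8] 1.0 fill 0.76
(400, 170, 32, 31) cent [ 0.6407 -0.2136] rect [ 640.9 -213.5] [71.6 72.3] 77.7 fill 0.92
(209, 166, 48, 46) cent [0.6219 0.2619] rect [622.1 262.1] [92.8 91.5] 54.9 fill 0.93
(318, 157, 26, 26) cent [0.6772 0.0078] rect [677.5   8.1] [68.4 65.1] 1.2 fill 0.8
```

View pics/top1.png

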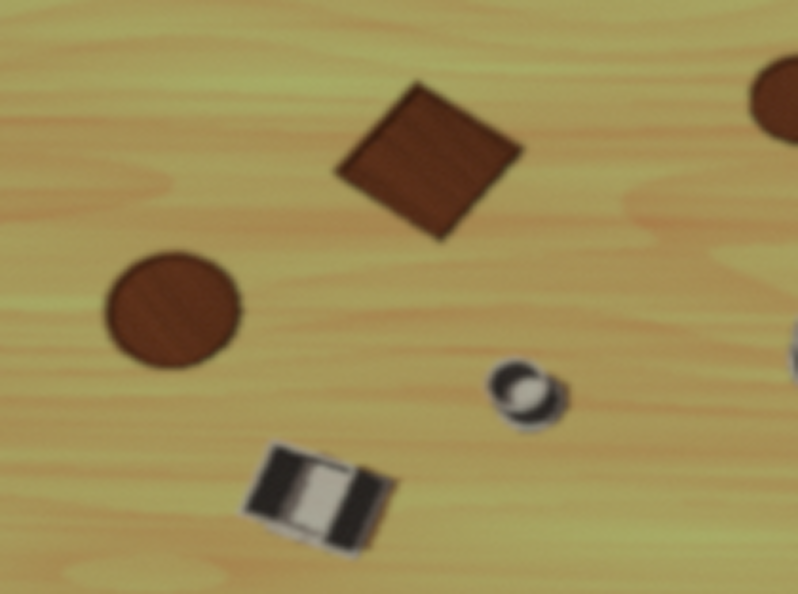

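```bash
python3 - <<'E'
from h import *
c=viewer.capture("top");img=c["img"].copy()
for n,p,z in [("SL",(203,291),.1),("RS",(258.5,258.5),.08),("RL",(342,244),.1),("SS",(457,289),.08),("jarN",(395,255),.085),("jarF",(518.5,242),.085)]:
    w=plane(c,[p],z)[0];print(n,np.round(w,3),round(np.hypot(*w),3))
g=img[220:310,300:500]
cv2.imwrite("pics/top2.png",cv2.resize(g,None,fx=4,fy=4,interpolation=cv2.INTER_CUBIC)[:,:,::-1])
E
```

```text
SL [0.344 0.301] 0.457
RS [0.427 0.176] 0.462
RL [ 0.463 -0.023] 0.464
SS [ 0.363 -0.299] 0.471
jarN [ 0.442 -0.15 ] 0.467
jarF [ 0.479 -0.454] 0.66
```

View pics/top2.png

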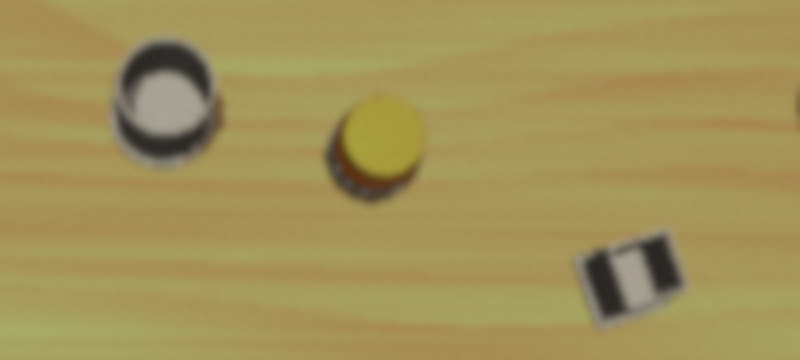

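The crops show the openings shifted outward from the camera, with openings centred at SL (199,289), RS (256,257), RL (341.5,242) and SS (463,287.5). I'll move the wrist camera over for a sharper look.

```bash
python3 -m handwheel '[5,-5,3,0,0,-0.15, 10,-10,7,0,0,-0.3, 15,-15,7,0,0,-0.45, 20,-20,7,0,0,-0.6, 20,-22,7,0,0,-0.75, 20,-22,7,0,0,-0.9, 20,-22,7,0,0,-1.05, 20,-22,7,0,0,-1.2]' 0 20
python3 - <<'E'
from h import *
s=sensors.get_state();print(s["joints"],s["tcp_pos"],s["eef_rot"])
c=viewer.capture("wrist");cv2.imwrite("pics/w1.png",c["img"][:,:,::-1])
E
```

```text
time_s: 1.05
tcp_pos: [0.4052, 0.4213, 0.2968]
eef_rot: [180.0, 0.0, -86.9]
contact_force: [-0.5, 0.4, 0.3]
gripper_width: 0.0872
[ 6.52511406e+01  9.89421893e+00 -4.65761405e+00 -3.00808057e-02
 -7.54172986e+01 -6.21023586e+01] [0.40521607 0.42133813 0.29683168] [ 1.79988710e+02  4.09024352e-02 -8.68587879e+01]
```

View pics/w1.png

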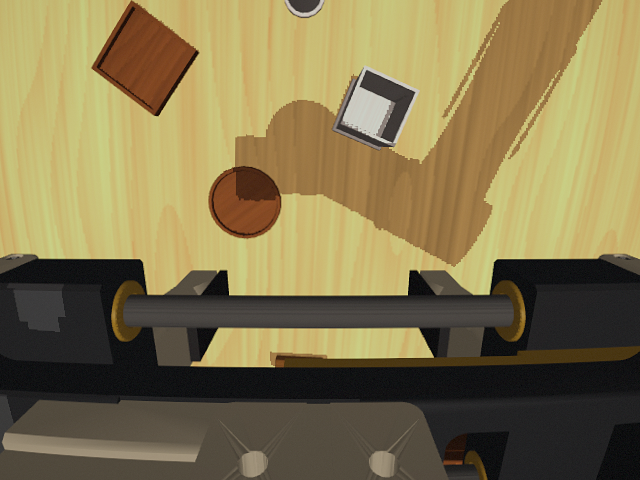

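The picture shows the large square holder's rim at about (334..418, 67..148), the large round tray at (245,202) and the large square tray at (146,58). I'll enlarge it and measure.

```bash
cat >> h.py <<'E'
def traymask(img):
    hsv=cv2.cvtColor(img,cv2.COLOR_RGB2HSV)
    return ((hsv[:,:,0]<16)&(hsv[:,:,1]>140)&(hsv[:,:,2]<175)).astype(np.uint8)
def trays(c,s=None,z=0.012,box=None):
    m=traymask(c["img"])
    if box is not None:
        b=np.zeros_like(m);b[box[1]:box[3],box[0]:box[2]]=1;m=m*b
    m=cv2.morphologyEx(m,cv2.MORPH_CLOSE,np.ones((3,3)))
    for k in cv2.findContours(m,cv2.RETR_EXTERNAL,cv2.CHAIN_APPROX_NONE)[0]:
        if cv2.contourArea(k)<300: continue
        w=plane(c,k.reshape(-1,2),z,s); w=(cv2.convexHull((w*1000).astype(np.float32)))
        M=cv2.moments(w);rect=cv2.minAreaRect(w);a=cv2.contourArea(w)
        print(cv2.boundingRect(k),"cent",np.round([M["m10"]/M["m00"],M["m01"]/M["m00"]],1),"rect",np.round(rect[0],1),np.round(rect[1],1),round(rect[2],1),"fill",round(a/(rect[1][0]*rect[1][1]),2))
E
python3 - <<'E'
from h import *
s=sensors.get_state()
c=viewer.capture("wrist")
trays(c,s,0.008,(60,1,330,245))
cv2.imwrite("pics/w1c.png",cv2.resize(c["img"][55:160,320:430],None,fx=5.5,fy=5.5,interpolation=cv2.INTER_NEAREST)[:,:,::-1])
E
```

```text
(208, 166, 72, 72) cent [501.  431.2] rect [501.4 430.9] [92.5 93.1] 1.1 fill 0.79
(90, 2, 106, 115) cent [624.6 262.3] rect [624.4 262.3] [95.3 99.1] 55.3 fill 0.99
```

View pics/w1c.png

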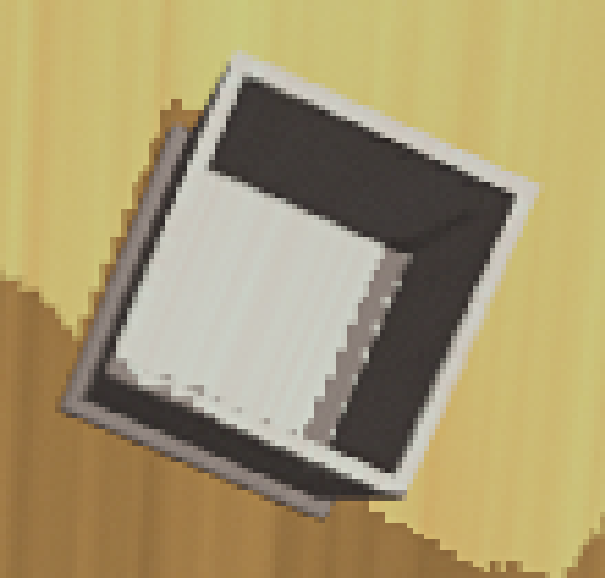

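The rim corners in the crop are at (236,55), (538,185), (404,492) and (100,376). The tray sizes and positions agree with the top view to within about 2.5 mm.

```bash
python3 - <<'E'
from h import *
s=sensors.get_state()
c=viewer.capture("wrist")
p=np.array([(236,55),(538,185),(404,492),(100,376)])/5.5+[320,55]-0.5
w=plane(c,p,0.1,s)*1000
print(w.round(1),w.mean(0)); e=np.diff(np.vstack([w,w[:1]]),axis=0)
print(np.linalg.norm(e,axis=1),np.degrees(np.arctan2(e[:,1],e[:,0]))%90)
p=np.array([(328,518),(65,408),(180,125)])/5.5+[320,55]-0.5
w=plane(c,p,0.006,s)*1000
print(w,(w[0]+w[2])/2); e=np.diff(w,axis=0);print(np.linalg.norm(e,axis=1),np.degrees(np.arctan2(e[:,1],e[:,0]))%90)
E
```

```text
[[371.3 277.9]
 [316.7 295.4]
 [334.8 349.2]
 [390.8 332.7]] [353.40306887 313.79190426]
[57.31813359 56.77900957 58.4683128  58.19946331] [72.21970082 71.46044987 73.58673227 70.36273997]
[[331.85196577 354.71556993]
 [393.36895077 334.33156527]
 [372.30822305 272.81356754]] [352.08009441 313.76456874]
[64.80622724 65.02321352] [71.66708977 71.10132602]
```

SL comes out at (352.5,313.8) mm with yaw 71.5°, and both rim and foot agree on size. I'll approach above it with tool yaw -108.5°.

```bash
python3 -m handwheel '[-1.5,-3,-3,0,0,-0.1, -3,-6,-6,0,0,-0.2, -4.5,-9,-10,0,0,-0.3, -5.25,-10.75,-14.7,0,0,-0.378, -5.25,-10.75,-14.7,0,0,-0.378, -5.25,-10.75,-14.7,0,0,-0.378]' 0 20
python3 - <<'E'
from h import *
s=sensors.get_state();print(s["joints"],s["tcp_pos"],s["eef_rot"])
c=viewer.capture("wrist");cv2.imwrite("pics/w2.png",c["img"][:,:,::-1])
E
```

```text
time_s: 1.8
tcp_pos: [0.3512, 0.3154, 0.1488]
eef_rot: [180.0, -0.1, -107.5]
contact_force: [0.7, 0.8, 0.7]
gripper_width: 0.0876
[ 6.58833577e+01  5.32266303e+00 -3.04256056e+01 -2.92952525e-02
 -5.43549564e+01 -8.33884510e+01] [0.35115197 0.31537041 0.14883923] [ 1.79964497e+02 -9.98045957e-02 -1.07522156e+02]
```

View pics/w2.png

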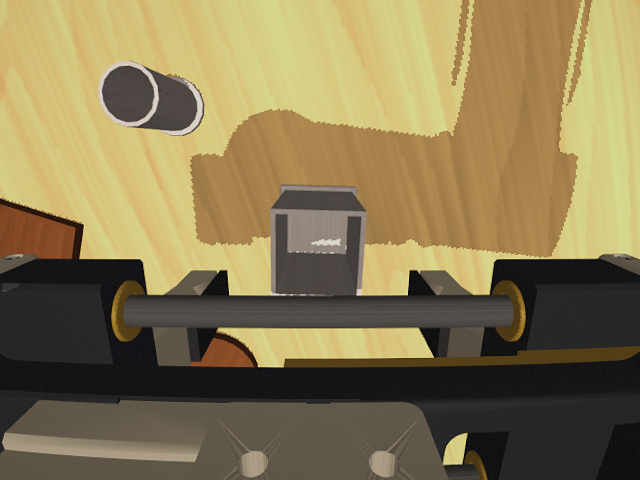

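The pot is centred between the fingers, with its rim at columns 271–366. I'll descend.

```bash
python3 -m handwheel '[0.15,-0.15,-3,0,0,-0.017, 0.15,-0.15,-6,0,0,-0.017, 0.15,-0.15,-9,0,0,-0.017, 0.15,-0.15,-10.1,0,0,-0.017, 0.15,-0.15,-10.1,0,0,-0.017]' 0 20
python3 -m handwheel '[0,0,0,0,0,0, 0,0,0,0,0,0, 0,0,0,0,0,0, 0,0,0,0,0,0, 0,0,0,0,0,0, 0,0,0,0,0,0, 0,0,0,0,0,0, 0,0,0,0,0,0]' 255 20
```

```text
time_s: 2.35
tcp_pos: [0.3537, 0.3161, 0.0487]
eef_rot: [-180.0, -0.0, -108.4]
contact_force: [-0.1, -0.1, -0.2]
gripper_width: 0.0879
time_s: 3.15
tcp_pos: [0.3538, 0.3164, 0.0494]
eef_rot: [-180.0, 0.0, -108.4]
contact_force: [-2.2, -0.1, 7.9]
gripper_width: 0.0582
```

Gripped at 58.2 mm, as expected. Next I'll lift, check, and carry it to the tray.

```bash
python3 -m handwheel '[0,0,1,0,0,0, 0,0,3,0,0,0, 0,0,6,0,0,0, 0,0,9,0,0,0, 0,0,9,0,0,0]' 255 25
python3 -m handwheel '[3,-0.6,0,0,0,-0.03, 7,-1.3,0,0,0,-0.08, 11,-2.1,0,0,0,-0.12, 15,-2.9,0,0,0,-0.16, 19,-3.7,0,0,0,-0.2, 23,-4.4,0,0,0,-0.25, 26,-5,0,0,0,-0.29, 27.1,-5.2,0,0,0,-0.29]' 255 25
python3 -m handwheel '[0,0,0,0,0,0, 0,0,0,0,0,0, 0,0,0,0,0,0]' 255 25
python3 - <<'E'
from h import *
s=sensors.get_state();print(s["joints"],s["tcp_pos"],s["eef_rot"])
c=viewer.capture("wrist");cv2.imwrite("pics/w3.png",c["img"][:,:,::-1])
c=viewer.capture("side");cv2.imwrite("pics/s3.png",c["img"][:,:,::-1])
E
```

```text
time_s: 3.65
tcp_pos: [0.3552, 0.3184, 0.1437]
eef_rot: [-179.9, 0.4, -108.4]
contact_force: [0.4, 0.4, -2.5]
gripper_width: 0.058
time_s: 4.45
tcp_pos: [0.6281, 0.2648, 0.142]
eef_rot: [-179.9, 0.3, -125.2]
contact_force: [-1.1, -0.1, -2.7]
gripper_width: 0.0578
time_s: 4.75
tcp_pos: [0.6268, 0.265, 0.1418]
eef_rot: [-179.9, 0.3, -125.1]
contact_force: [0.5, 0.0, -2.6]
gripper_width: 0.0582
[ 3.92760173e+01  2.42715942e+01 -5.09319081e+00 -1.73849641e-02
 -6.03786750e+01 -7.43815690e+01] [0.62684314 0.26498606 0.14180027] [-179.94552366    0.25114554 -125.11399129]
```

View pics/w3.png

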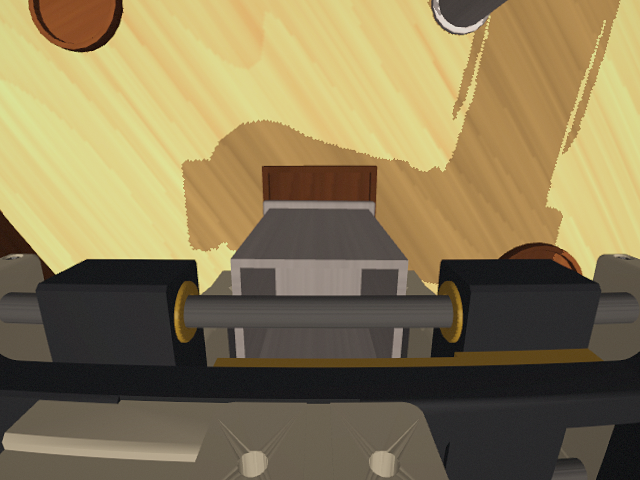

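View pics/s3.png

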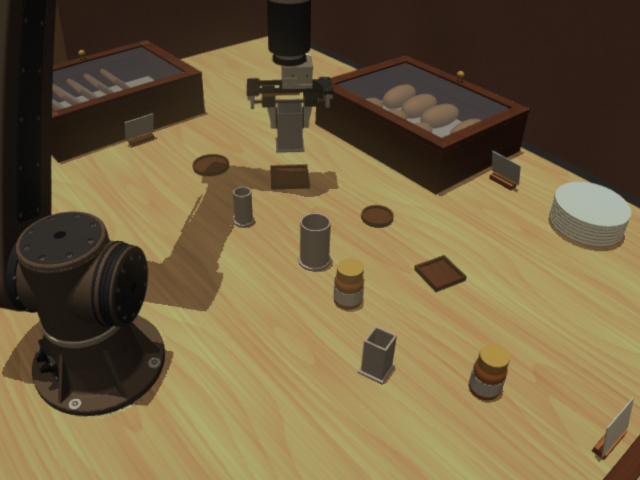

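The pot hangs straight over the tray. Its foot's front edge is at about row 203 (cols 265–375) and the tray's far edge at row 166 (cols 263–377). I'll measure the offset.

```bash
python3 - <<'E'
from h import *
s=sensors.get_state()
c=viewer.capture("wrist");cv2.imwrite("pics/w3c.png",cv2.resize(c["img"][155:275,220:420],None,fx=4,fy=4,interpolation=cv2.INTER_NEAREST)[:,:,::-1])
trays(c,s,.012,(220,150,420,203))
R_=R.from_euler("xyz",s["eef_rot"],degrees=True).as_matrix()
def rel(uv,z):
    w=plane(c,uv,z,s); d=np.c_[w,np.full(len(w),z)]-s["tcp_pos"]; return ((d@R_)*1000).round(1)
b=s["tcp_pos"][2]-.0494
print("tray front",rel([(263,166),(376,166)],.012),"foot front",rel([(265,202),(376,202)],b+.006),"rim front",rel([(232,260),(407,260)],b+.1))
E
```

```text
(262, 165, 115, 38) cent [605.6 236. ] rect [606.4 236.2] [30.5 94. ] 54.9 fill 0.95
tray front [[ 51.  -45.5 130.2]
 [ 50.9  46.7 130.1]] foot front [[ 35.3 -31.7  43.3]
 [ 35.2  33.2  43.2]] rim front [[ 31.2 -28.9 -50.7]
 [ 31.2  28.4 -50.8]]
```

View pics/w3c.png

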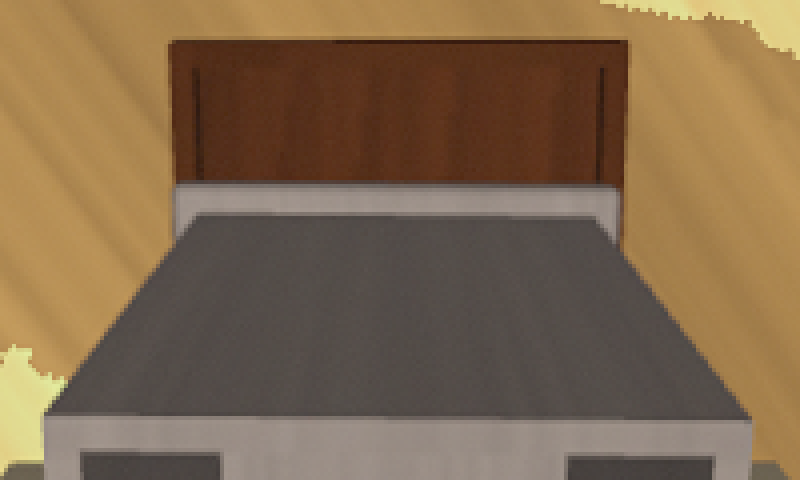

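The pot is 1.7 mm off the tray centre along the tool, and laterally it's aligned. I'll lower it in steps.

```bash
python3 -m handwheel '[-0.1,-0.14,-2,0,0,0, -0.1,-0.14,-4.5,0,0,0, -0.1,-0.14,-6.5,0,0,0, -0.1,-0.14,-7.5,0,0,0, -0.1,-0.14,-8.2,0,0,0, -0.1,-0.14,-8.4,0,0,0, -0.1,-0.14,-8.4,0,0,0]' 255 25
python3 -m handwheel '[0,0,-0.1,0,0,0, 0,0,-0.2,0,0,0, 0,0,-0.3,0,0,0, 0,0,-0.3,0,0,0]' 255 25
```

```text
time_s: 5.6
tcp_pos: [0.6266, 0.2643, 0.0591]
eef_rot: [-179.9, 0.4, -125.1]
contact_force: [-0.0, -0.6, -3.1]
gripper_width: 0.0576
time_s: 6.0
tcp_pos: [0.6266, 0.2643, 0.0562]
eef_rot: [-179.9, 0.4, -125.1]
contact_force: [-0.6, -0.5, -3.7]
gripper_width: 0.0575
```

```bash
python3 -m handwheel '[0,0,-0.05,0,0,0, 0,0,-0.1,0,0,0, 0,0,-0.15,0,0,0, 0,0,-0.15,0,0,0]' 255 25
python3 -m handwheel '[0,0,-0.03,0,0,0, 0,0,-0.07,0,0,0, 0,0,-0.1,0,0,0, 0,0,-0.1,0,0,0]' 255 25
```

```text
time_s: 6.4
tcp_pos: [0.6266, 0.2643, 0.0547]
eef_rot: [-179.9, 0.4, -125.1]
contact_force: [-0.5, -0.4, -1.6]
gripper_width: 0.0578
time_s: 6.8
tcp_pos: [0.6267, 0.2644, 0.0546]
eef_rot: [-179.9, 0.4, -125.1]
contact_force: [-2.7, -0.4, 5.0]
gripper_width: 0.0578
```

It's seated: z stopped at 0.0546 and the force rose. I'll release and go up.

```bash
python3 -m handwheel '[0,0,0,0,0,0, 0,0,0,0,0,0, 0,0,0,0,0,0, 0,0,0,0,0,0]' 0 25
python3 -m handwheel '[0,0,2,0,0,0, 0,0,5,0,0,0, 0,0,9,0,0,0, 0,0,13,0,0,0, 0,0,17,0,0,0, -2,0,20,0,0,0, -2,0,20,0,0,0]' 0 25
python3 - <<'E'
from h import *
s=sensors.get_state();print(s["joints"],s["tcp_pos"],s["eef_rot"])
c=viewer.capture("wrist");cv2.imwrite("pics/w4.png",c["img"][:,:,::-1])
c=viewer.capture("top");cv2.imwrite("pics/t4.png",c["img"][:,:,::-1])
E
```

```text
time_s: 7.2
tcp_pos: [0.6268, 0.2644, 0.0545]
eef_rot: [-179.9, 0.4, -125.1]
contact_force: [-1.0, -0.7, -0.6]
gripper_width: 0.084
time_s: 7.9
tcp_pos: [0.6076, 0.2653, 0.2606]
eef_rot: [-179.7, 0.9, -125.0]
contact_force: [0.4, 0.0, -0.5]
gripper_width: 0.0875
[ 40.46389136  17.84105918   1.14307898   0.09981406 -72.39389039
 -75.51391279] [0.60758289 0.26534021 0.26059147] [-179.6802489     0.85531396 -125.01819782]
```

View pics/w4.png

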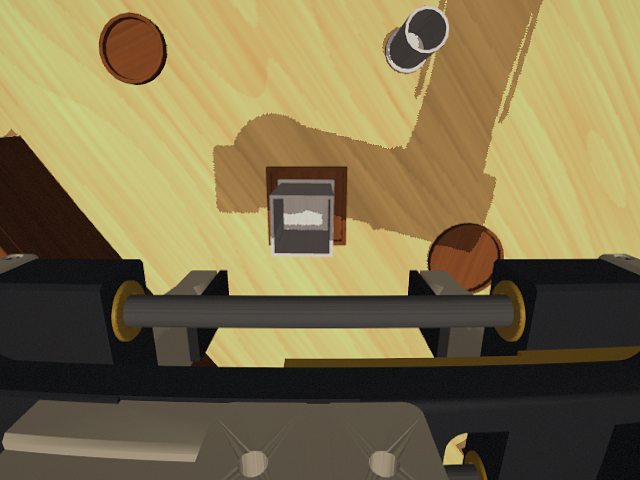

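The large square holder sits square in its tray. The wrist view also shows the small round holder's rim at about (427,29) and its tray at (133,48). I'll enlarge both.

```bash
python3 - <<'E'
from h import *
s=sensors.get_state()
c=viewer.capture("wrist");cv2.imwrite("pics/w4c.png",cv2.resize(c["img"][0:80,375:460],None,fx=7,fy=7,interpolation=cv2.INTER_NEAREST)[:,:,::-1])
trays(c,s,.01,(60,3,200,120))
trays(c,s,.01,(250,120,360,260))
E
```

```text
(96, 14, 68, 72) cent [678.8   8.7] rect [678.6   8.4] [73.  75.8] 50.2 fill 0.8
(264, 169, 83, 79) cent [624.4 261.7] rect [624.5 261.8] [93.1 94.6] 54.9 fill 0.99
```

View pics/w4c.png

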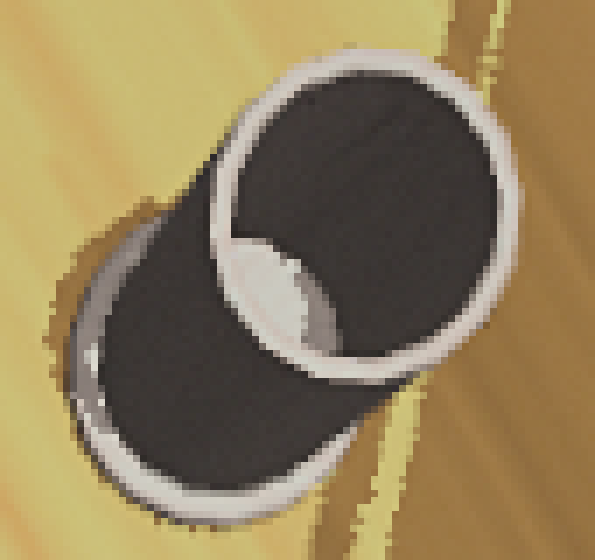

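The rim's outer edge passes (212,205), (519,200), (365,48) and (365,384) in the crop. The foot edges are at (70,360) and (200,522).

```bash
python3 - <<'E'
from h import *
s=sensors.get_state()
c=viewer.capture("wrist")
p=np.array([(212,205),(519,200),(365,48),(365,384)])/7+[375,0]-.5
w=plane(c,p,.08,s)*1000;print(w.round(1),w.mean(0),np.linalg.norm(w[0]-w[1]),np.linalg.norm(w[2]-w[3]))
print(plane(c,np.array([(70,360),(200,522)])/7+[375,0]-.5,.006,s)*1000)
Rc=R.from_euler("xyz",s["eef_rot"],degrees=True)
for y in (-125,-90,0): print(y,(R.from_euler("xyz",[180,0,y],degrees=True)*Rc.inv()).as_rotvec().round(3))
E
```

```text
[[450.  171.5]
 [417.4 192.5]
 [424.3 166.8]
 [445.1 200.1]] [434.21101333 182.72236182] 38.73236209503186 39.31739553912162
[[453.95439775 169.80390973]
 [450.05232374 201.06328154]]
-125 [-0.005  0.006  0.001]
-90 [-0.006  0.004  0.612]
0 [-9.000e-03 -2.000e-03  2.183e+00]
```

RS is at (434.2,182.7) mm. Its rim diameter reads 39 mm and the foot radius checks at 24 mm. I'll approach.

```bash
python3 -m handwheel '[-4,-2,0,-0.005,0.006,0, -8,-4,-2,-0.005,0.006,0, -12,-6,-5,-0.005,0.006,0, -15.5,-7.4,-8,-0.005,0.006,0, -17.3,-8.2,-11,-0.005,0.006,0, -17.3,-8.2,-11,-0.005,0.006,0, -17.3,-8.2,-11,-0.005,0.006,0]' 0 25
python3 - <<'E'
from h import *
s=sensors.get_state();print(s["joints"],s["tcp_pos"],s["eef_rot"])
c=viewer.capture("wrist");cv2.imwrite("pics/w5.png",c["img"][:,:,::-1])
E
```

```text
time_s: 8.8
tcp_pos: [0.4331, 0.1817, 0.1427]
eef_rot: [180.0, -0.2, -125.0]
contact_force: [0.3, 0.5, 1.1]
gripper_width: 0.0877
[ 4.68711478e+01  5.57416627e+00 -3.10951907e+01  1.29039485e-02
 -5.35748147e+01 -8.19148300e+01] [0.43310751 0.18170521 0.14269212] [ 179.97590558   -0.24320105 -125.03594695]
```

View pics/w5.png

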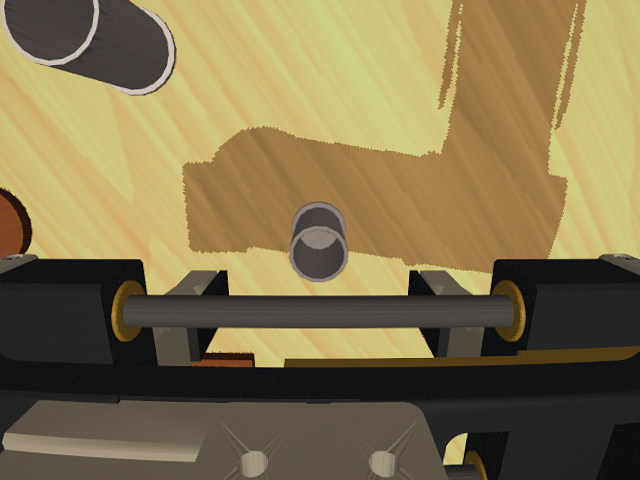

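The pot is centred between the fingers at column 319. Descend and grip.

```bash
python3 -m handwheel '[0.1,0.1,-3,0,0.004,0, 0.1,0.1,-6,0,0.004,0, 0.1,0.1,-9,0,0.004,0, 0.1,0.1,-10,0,0.004,0, 0.1,0.1,-10,0,0.004,0, 0.1,0.1,-10,0,0.004,0]' 0 20
python3 -m handwheel '[0,0,0,0,0,0, 0,0,0,0,0,0, 0,0,0,0,0,0, 0,0,0,0,0,0, 0,0,0,0,0,0, 0,0,0,0,0,0, 0,0,0,0,0,0, 0,0,0,0,0,0]' 255 20
```

```text
time_s: 9.45
tcp_pos: [0.4362, 0.1843, 0.0444]
eef_rot: [179.8, -0.2, -125.0]
contact_force: [0.2, -0.7, 1.1]
gripper_width: 0.088
time_s: 10.25
tcp_pos: [0.4362, 0.1843, 0.0444]
eef_rot: [179.8, -0.2, -125.0]
contact_force: [-0.1, 0.6, -0.2]
gripper_width: 0.0391
```

Gripped at 39.1 mm. Lift and carry to the small round tray.

```bash
python3 -m handwheel '[0,0,1,0,0.004,0, 0,0,3,0,0.004,0, 0,0,6,0,0.004,0, 0,0,8,0,0.004,0, 0,0,9,0,0.004,0]' 255 25
python3 -m handwheel '[3,-2.1,0,0,0,0, 7,-5,0,0,0,0, 10.5,-7.5,0,0,0,0, 14,-10,0,0,0,0, 17.5,-12.5,0,0,0,0, 21,-15,0,0,0,0, 23.5,-16.7,0,0,0,0, 24.4,-17.4,0,0,0,0]' 255 25
python3 -m handwheel '[0,0,0,0,0,0, 0,0,0,0,0,0, 0,0,0,0,0,0]' 255 25
python3 - <<'E'
from h import *
s=sensors.get_state();print(s["joints"],s["tcp_pos"],s["eef_rot"])
c=viewer.capture("wrist");cv2.imwrite("pics/w6.png",cv2.resize(c["img"][120:300,200:440],None,fx=3.3,fy=3.3,interpolation=cv2.INTER_NEAREST)[:,:,::-1])
E
```

```text
time_s: 10.75
tcp_pos: [0.4367, 0.1847, 0.136]
eef_rot: [179.7, -0.2, -125.0]
contact_force: [0.7, -0.0, -1.9]
gripper_width: 0.039
time_s: 11.55
tcp_pos: [0.682, 0.0086, 0.1338]
eef_rot: [179.6, -0.3, -125.1]
contact_force: [-0.8, -0.4, -2.2]
gripper_width: 0.0388
time_s: 11.85
tcp_pos: [0.6809, 0.0094, 0.1335]
eef_rot: [179.6, -0.4, -125.1]
contact_force: [-1.0, 0.2, -1.6]
gripper_width: 0.0389
[ 17.07299748  25.16397172  -4.77485463  -0.14965979 -60.61198942
 -52.10834497] [0.68091133 0.0093832  0.13347702] [ 179.55929968   -0.35509936 -125.10804993]
```

View pics/w6.png

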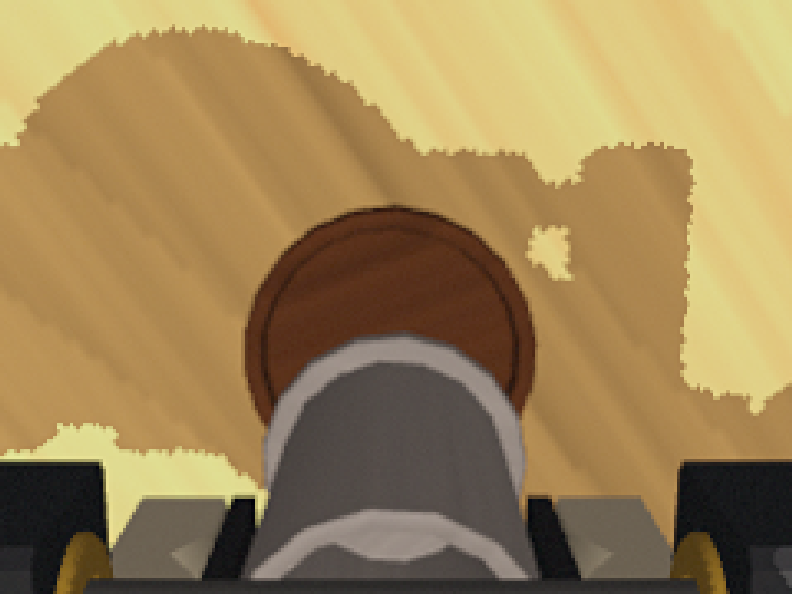

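The tray's far edge is at crop (395,206) with sides at columns 246 and 535, and the pot's foot front edge is at (397,336). I'll compute the offset.

```bash
python3 - <<'E'
from h import *
s=sensors.get_state()
c=viewer.capture("wrist")
Rc=R.from_euler("xyz",s["eef_rot"],degrees=True);R_=Rc.as_matrix()
def rel(uv,z):
    uv=np.array(uv)/3.3+[200,120]-.5
    w=plane(c,uv,z,s); d=np.c_[w,np.full(len(w),z)]-s["tcp_pos"]; return ((d@R_)*1000).round(1)
b=s["tcp_pos"][2]-.0444
print("tray",rel([(395,206),(246,340),(535,340)],.012),"foot",rel([(397,336),(265,470),(525,470)],b+.006))
w=R_[:2,:2]; print(w[:,0])
print((R.from_euler("xyz",[180,0,-125],degrees=True)*Rc.inv()).as_rotvec().round(4))
E
```

```text
tray [[ 38.8   0.3 122.1]
 [  5.6 -36.8 121.7]
 [  5.5  35.3 122.2]] foot [[ 24.7   0.3  38.5]
 [  0.1 -23.5  38.2]
 [ -0.1  23.5  38.6]]
[-0.57474558 -0.81831174]
[ 0.0006 -0.0092  0.0015]
```

```bash
python3 -m handwheel '[-0.05,-0.05,-1.5,0,-0.009,0, -0.05,-0.05,-4,0,-0.009,0, -0.05,-0.05,-6,0,-0.009,0, -0.05,-0.05,-7.3,0,-0.009,0, -0.05,-0.05,-7.9,0,-0.009,0, -0.05,-0.05,-8,0,-0.009,0, -0.05,-0.05,-8,0,-0.009,0]' 255 25
python3 -m handwheel '[0,0,-0.1,0,0,0, 0,0,-0.2,0,0,0, 0,0,-0.3,0,0,0, 0,0,-0.3,0,0,0]' 255 25
```

```text
time_s: 12.65
tcp_pos: [0.6813, 0.0092, 0.0549]
eef_rot: [-179.9, 0.0, -125.1]
contact_force: [0.9, -0.8, -2.3]
gripper_width: 0.0388
time_s: 13.05
tcp_pos: [0.6813, 0.0093, 0.052]
eef_rot: [-179.9, 0.0, -125.1]
contact_force: [-1.0, -0.1, -2.0]
gripper_width: 0.039
```

```bash
python3 -m handwheel '[0,0,-0.06,0,0,0, 0,0,-0.12,0,0,0, 0,0,-0.18,0,0,0, 0,0,-0.18,0,0,0]' 255 25
python3 -m handwheel '[0,0,-0.04,0,0,0, 0,0,-0.08,0,0,0, 0,0,-0.12,0,0,0, 0,0,-0.12,0,0,0]' 255 25
```

```text
time_s: 13.45
tcp_pos: [0.6812, 0.0092, 0.05]
eef_rot: [-179.9, 0.0, -125.1]
contact_force: [-0.0, 0.4, -1.4]
gripper_width: 0.0389
time_s: 13.85
tcp_pos: [0.6813, 0.0093, 0.0494]
eef_rot: [-179.9, 0.0, -125.1]
contact_force: [-2.1, 0.5, 4.5]
gripper_width: 0.0387
```

Seated at z = 0.0494 with contact force. Release, rise and look toward the next holders.

```bash
python3 -m handwheel '[0,0,0,0,0,0, 0,0,0,0,0,0, 0,0,0,0,0,0, 0,0,0,0,0,0, 0,0,0,0,0,0]' 0 25
python3 -m handwheel '[0,0,2,0,0,0, 0,0,5,0,0,0, 0,0,9,0,0,0, 0,0,13,0,0,0, -3,0,17,0,0,0, -6,0,20,0,0,0, -10,0,22,0,0,0, -10,0,22,0,0,0]' 0 25
python3 - <<'E'
from h import *
s=sensors.get_state();print(s["joints"],s["tcp_pos"],s["eef_rot"])
c=viewer.capture("wrist");cv2.imwrite("pics/w7.png",c["img"][:,:,::-1])
trays(c,s,.01,(1,1,639,250))
E
```

```text
time_s: 14.35
tcp_pos: [0.6813, 0.0092, 0.0492]
eef_rot: [-179.9, 0.0, -125.1]
contact_force: [0.0, -0.1, -0.8]
gripper_width: 0.0734
time_s: 15.15
tcp_pos: [0.5794, 0.0092, 0.2741]
eef_rot: [-179.7, 0.3, -125.0]
contact_force: [1.3, -0.4, 0.1]
gripper_width: 0.0879
[ 20.28178318   9.71583673  -7.83875391   0.07320032 -71.9796578
 -55.32770809] [0.57943363 0.00916233 0.27414815] [-179.6776479     0.3433265  -125.02259718]
(226, 215, 58, 35) cent [671.7  -2.7] rect [670.1  -5.6] [43.9 72.8] 55.1 fill 0.8
(118, 28, 90, 93) cent [ 642.5 -213.7] rect [ 642.5 -213.7] [78.9 78.8] 78.2 fill 0.99
(309, 0, 55, 31) cent [ 445.5 -151.2] rect [ 446.7 -149.2] [30.8 58.9] 55.1 fill 0.78
```

View pics/w7.png

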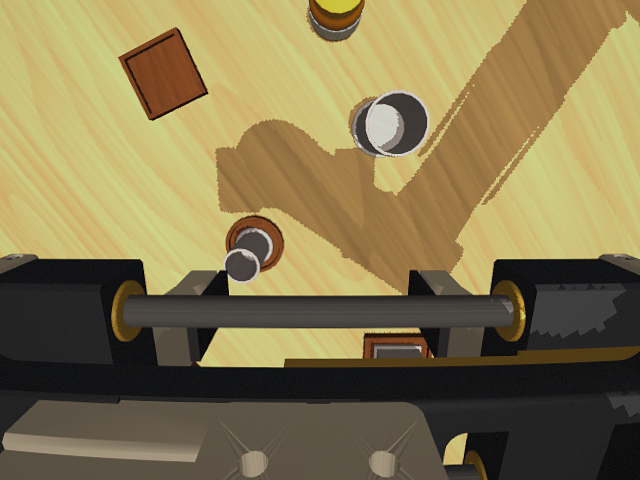

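The small round pot stands in its tray near (250,245). The large round pot's rim is at about (397,123) and the small square tray at (163,74). Enlarging the large round pot.

```bash
python3 - <<'E'
from h import *
s=sensors.get_state()
c=viewer.capture("wrist");cv2.imwrite("pics/w7c.png",cv2.resize(c["img"][80:170,340:440],None,fx=6,fy=6,interpolation=cv2.INTER_NEAREST)[:,:,::-1])
E
```

```text
(no output)
```

View pics/w7c.png

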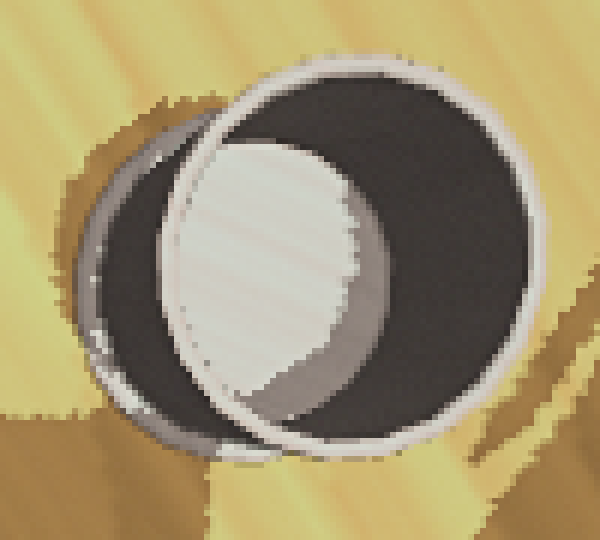

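```bash
python3 - <<'E'
from h import *
s=sensors.get_state()
c=viewer.capture("wrist")
p=np.array([(157,255),(546,255),(355,55),(350,460)])/6+[340,80]-.5
w=plane(c,p,.1,s)*1000;m=w.mean(0);print(m,np.linalg.norm(w[0]-w[1]),np.linalg.norm(w[2]-w[3]))
f=plane(c,np.array([(76,280),(240,463)])/6+[340,80]-.5,.003,s)*1000
print(f,np.linalg.norm(f-m,axis=1))
d=np.r_[m/1000,.15]-s["tcp_pos"];print(d*100)
Rc=R.from_euler("xyz",s["eef_rot"],degrees=True)
print((R.from_euler("xyz",[180,0,-125],degrees=True)*Rc.inv()).as_rotvec().round(4))
E
```

```text
[472.41287707 -20.87603663] 59.09391606741867 59.12158812882273
[[498.70197913 -40.64738545]
 [491.4242208    7.26851238]] [32.89411986 33.9639048 ]
[-10.86465414  -3.02799827 -12.07176716]
[-0.0006  0.0043  0.0005]
```

RL is at (472.4,-20.9), rim diameter 59 mm and foot radius about 33.5 mm, both consistent. Go.

```bash
python3 -m handwheel '[-4,-1,-2,0,0.004,0, -8,-2,-5,0,0.004,0, -10.5,-2.9,-9,0,0.004,0, -10.8,-3,-12,0,0.004,0, -10.8,-3,-12,0,0.004,0, -10.8,-3,-12,0,0.004,0]' 0 25
python3 - <<'E'
from h import *
s=sensors.get_state();print(s["tcp_pos"],s["eef_rot"])
print((np.r_[.4724,-.0209,.048]-s["tcp_pos"])*100)
c=viewer.capture("wrist");cv2.imwrite("pics/w8.png",c["img"][:,:,::-1])
E
```

```text
time_s: 15.9
tcp_pos: [0.4742, -0.0207, 0.1495]
eef_rot: [179.9, -0.2, -125.0]
contact_force: [0.4, -0.8, 0.2]
gripper_width: 0.0879
[ 0.47424099 -0.02069565  0.14945827] [ 1.79893488e+02 -1.62967400e-01 -1.25029560e+02]
[ -0.18409884  -0.02043519 -10.14582705]
```

View pics/w8.png

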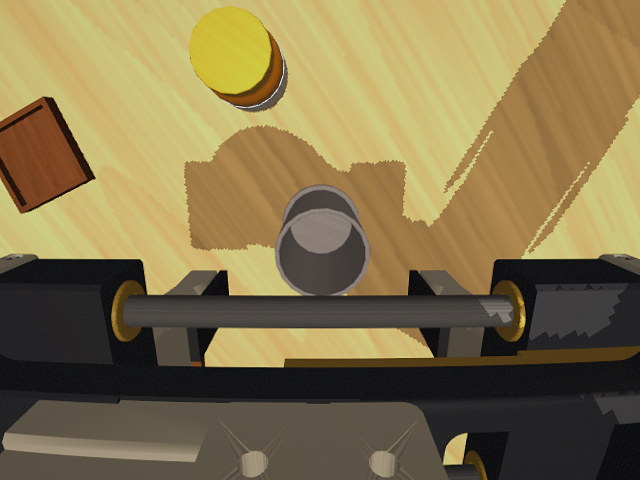

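The pot is centred (columns 275–369) and the jar is clear ahead of the gripper. Descend and grip.

```bash
python3 -m handwheel '[-0.18,0,-3,0,0.003,0, -0.18,0,-6,0,0.003,0, -0.18,0,-9,0,0.003,0, -0.18,0,-10.1,0,0.003,0, -0.18,0,-10.1,0,0.003,0, -0.18,0,-10.1,0,0.003,0]' 0 20
python3 -m handwheel '[0,0,0,0,0,0, 0,0,0,0,0,0, 0,0,0,0,0,0, 0,0,0,0,0,0, 0,0,0,0,0,0, 0,0,0,0,0,0, 0,0,0,0,0,0]' 255 20
```

```text
time_s: 16.55
tcp_pos: [0.4747, -0.02, 0.0506]
eef_rot: [179.9, -0.1, -125.0]
contact_force: [0.5, -0.3, 0.9]
gripper_width: 0.088
time_s: 17.25
tcp_pos: [0.4746, -0.0199, 0.051]
eef_rot: [179.9, -0.1, -125.0]
contact_force: [-3.6, 1.7, 7.0]
gripper_width: 0.0605
```

Gripped at 60.5 mm. Lift and carry to the large round tray (+y, about 45 cm).

```bash
python3 -m handwheel '[0,0,1,0,0,0, 0,0,3,0,0,0, 0,0,6,0,0,0, 0,0,8,0,0,0, 0,0,9,0,0,0]' 255 25
python3 -m handwheel '[0.2,3,0,0,0,0, 0.4,7,0,0,0,0, 0.6,11,0,0,0,0, 0.9,15,0,0,0,0, 1.2,19,0,0,0,0, 1.4,23,0,0,0,0, 1.6,27,0,0,0,0, 1.8,30,0,0,0,0]' 255 25
python3 -m handwheel '[0.2,4,0,0,0,0, 0.5,8,0,0,0,0, 0.7,11,0,0,0,0, 0.9,13.5,0,0,0,0, 0.9,15,0,0,0,0, 0.9,15.2,0,0,0,0, 0.9,15.2,0,0,0,0]' 255 25
python3 - <<'E'
from h import *
s=sensors.get_state();print(s["joints"],s["tcp_pos"],s["eef_rot"])
c=viewer.capture("wrist");cv2.imwrite("pics/w9.png",cv2.resize(c["img"][120:300,200:440],None,fx=3.3,fy=3.3,interpolation=cv2.INTER_NEAREST)[:,:,::-1])
E
```

```text
time_s: 17.75
tcp_pos: [0.4753, -0.0197, 0.1431]
eef_rot: [180.0, 0.0, -125.0]
contact_force: [0.7, 0.6, -3.2]
gripper_width: 0.0601
time_s: 18.55
tcp_pos: [0.4928, 0.2822, 0.1424]
eef_rot: [180.0, -0.0, -124.9]
contact_force: [-0.0, -0.6, -2.3]
gripper_width: 0.0599
time_s: 19.25
tcp_pos: [0.5013, 0.4337, 0.1416]
eef_rot: [180.0, -0.1, -124.9]
contact_force: [-0.1, -0.2, -3.1]
gripper_width: 0.0602
[ 5.76534235e+01  2.29666694e+01 -7.19360316e+00 -5.18958053e-02
 -5.99740151e+01 -9.25568957e+01] [0.50132744 0.43367204 0.14160015] [ 1.79961165e+02 -1.36165784e-01 -1.24929447e+02]
```

View pics/w9.png

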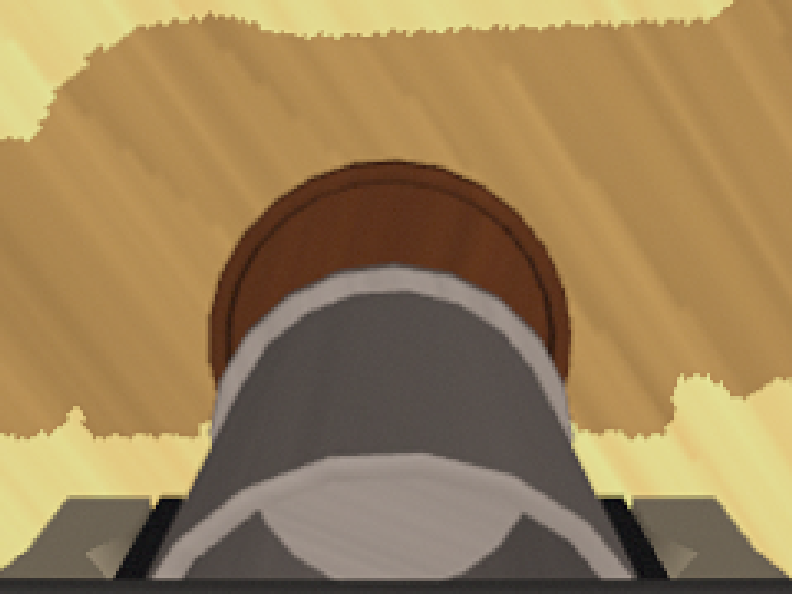

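The tray's far edge is at crop (390,160) with sides at columns 209 and 571. The foot front edge is at (393,264).

```bash
python3 - <<'E'
from h import *
s=sensors.get_state()
c=viewer.capture("wrist")
Rc=R.from_euler("xyz",s["eef_rot"],degrees=True);R_=Rc.as_matrix()
def rel(uv,z):
    uv=np.array(uv)/3.3+[200,120]-.5
    w=plane(c,uv,z,s); d=np.c_[w,np.full(len(w),z)]-s["tcp_pos"]; return ((d@R_)*1000).round(1)
b=s["tcp_pos"][2]-.051
print("tray",rel([(390,160),(209,325),(571,325)],.012),"foot",rel([(393,264)],b+.006))
E
```

```text
tray [[ 49.3  -0.9 130.1]
 [  7.8 -47.2 129.9]
 [  7.7  45.4 130. ]] foot [[36.4 -0.3 45.1]]
```

Aligned within 1 mm. Lower.

```bash
python3 -m handwheel '[0,0,-1.5,0,0,0, 0,0,-4,0,0,0, 0,0,-6,0,0,0, 0,0,-7.3,0,0,0, 0,0,-8,0,0,0, 0,0,-8.1,0,0,0, 0,0,-8.1,0,0,0]' 255 25
python3 -m handwheel '[0,0,-0.1,0,0,0, 0,0,-0.2,0,0,0, 0,0,-0.3,0,0,0, 0,0,-0.3,0,0,0]' 255 25
```

```text
time_s: 20.05
tcp_pos: [0.5019, 0.4333, 0.0617]
eef_rot: [180.0, -0.0, -125.0]
contact_force: [-0.8, -0.1, -2.2]
gripper_width: 0.0606
time_s: 20.45
tcp_pos: [0.5019, 0.4334, 0.0588]
eef_rot: [180.0, -0.0, -125.0]
contact_force: [0.0, 0.4, -2.2]
gripper_width: 0.06
```

```bash
python3 -m handwheel '[0,0,-0.08,0,0,0, 0,0,-0.16,0,0,0, 0,0,-0.22,0,0,0, 0,0,-0.22,0,0,0]' 255 25
python3 -m handwheel '[0,0,-0.05,0,0,0, 0,0,-0.1,0,0,0, 0,0,-0.13,0,0,0, 0,0,-0.13,0,0,0]' 255 25
```

```text
time_s: 20.85
tcp_pos: [0.5019, 0.4333, 0.0565]
eef_rot: [180.0, -0.1, -125.0]
contact_force: [-1.0, -0.6, -3.4]
gripper_width: 0.0602
time_s: 21.25
tcp_pos: [0.502, 0.4334, 0.056]
eef_rot: [180.0, -0.0, -125.0]
contact_force: [-2.0, -1.6, 4.5]
gripper_width: 0.0604
```

Seated at 0.056. Release, rise, and travel to view the small square holder.

```bash
python3 -m handwheel '[0,0,0,0,0,0, 0,0,0,0,0,0, 0,0,0,0,0,0, 0,0,0,0,0,0, 0,0,0,0,0,0]' 0 25
python3 -m handwheel '[0,0,2,0,0,0, 0,0,5,0,0,0, 0,0,9,0,0,0, 0,0,13,0,0,0, 0,0,17,0,0,0, 0,-2,20,0,0,0, 0,-5,21,0,0,0, 0,-9,21,0,0,0]' 0 25
python3 -m handwheel '[-0.5,-4,0,0,0,0, -1,-8,0,0,0,0, -1.5,-12,0,0,0,0, -2,-16,0,0,0,0, -2.5,-20,0,0,0,0, -3,-24,0,0,0,0, -3.5,-28,0,0,0,0, -4,-32,0,0,0,0]' 0 25
python3 -m handwheel '[-0.5,-4,0,0,0,0, -1,-8,0,0,0,0, -1.5,-12,0,0,0,0, -2,-16,0,0,0,0, -2.5,-20,0,0,0,0, -3,-24,0,0,0,0, -3,-24,0,0,0,0, -3,-24,0,0,0,0]' 0 25
python3 - <<'E'
from h import *
s=sensors.get_state();print(s["joints"],s["tcp_pos"],s["eef_rot"])
c=viewer.capture("wrist");cv2.imwrite("pics/w10.png",c["img"][:,:,::-1])
trays(c,s,.01,(1,1,639,250))
c=viewer.capture("side");cv2.imwrite("pics/s10.png",c["img"][:,:,::-1])
E
```

```text
time_s: 21.75
tcp_pos: [0.502, 0.4334, 0.0559]
eef_rot: [180.0, -0.0, -125.0]
contact_force: [0.3, -0.0, -0.0]
gripper_width: 0.0871
time_s: 22.55
tcp_pos: [0.5026, 0.344, 0.268]
eef_rot: [-180.0, 0.2, -124.9]
contact_force: [1.0, -0.0, -0.6]
gripper_width: 0.0876
time_s: 23.35
tcp_pos: [0.4621, 0.0225, 0.2682]
eef_rot: [-180.0, 0.2, -124.8]
contact_force: [0.0, 0.8, -0.4]
gripper_width: 0.0872
time_s: 24.15
tcp_pos: [0.4316, -0.2183, 0.268]
eef_rot: [-180.0, 0.2, -125.0]
contact_force: [-0.0, -0.5, -0.8]
gripper_width: 0.0877
[ -3.62854825   0.61444595 -18.74442509  -0.20090701 -70.49945157
 -31.30553914] [ 0.4316019  -0.21830202  0.26801714] [-179.97753355    0.23550978 -125.00087308]
(123, 18, 46, 57) cent [ 489.  -468.2] rect [ 488.2 -465.6] [60.2 40.1] 22.6 fill 0.82
```

View pics/w10.png

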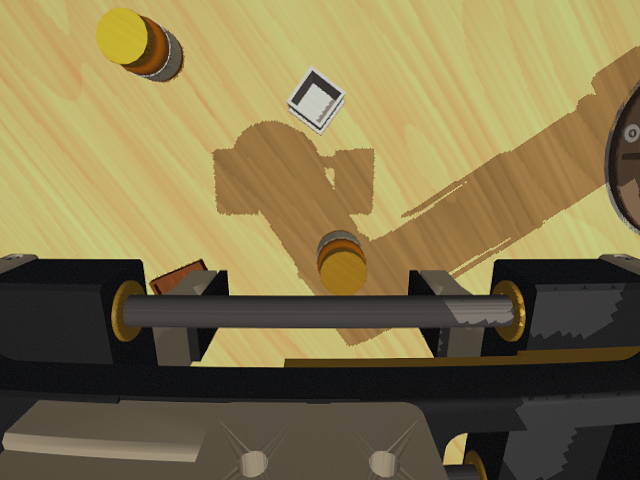

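View pics/s10.png

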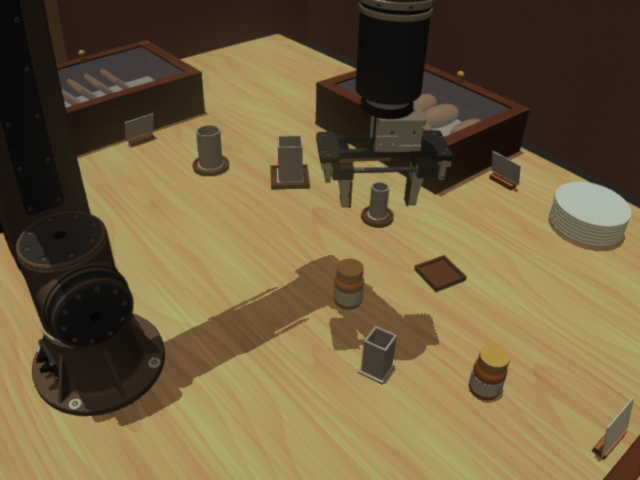

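The side view shows three pots upright in their trays. The wrist view shows the small square pot's rim at (317,98), and both jars are untouched. Enlarging.

```bash
python3 - <<'E'
from h import *
c=viewer.capture("wrist");cv2.imwrite("pics/w10c.png",cv2.resize(c["img"][60:140,275:360],None,fx=7,fy=7,interpolation=cv2.INTER_NEAREST)[:,:,::-1])
E
```

```text
(no output)
```

View pics/w10c.png

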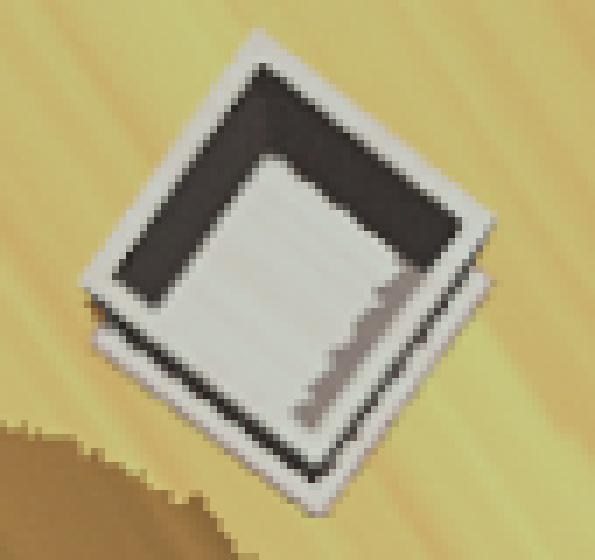

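Rim corners in the crop: (258,30), (494,218), (316,466), (80,283). Foot corners: (90,342), (318,515), (494,284).

```bash
python3 - <<'E'
from h import *
s=sensors.get_state()
c=viewer.capture("wrist")
P=lambda a:np.array(a)/7+[275,60]-.5
w=plane(c,P([(258,30),(494,218),(316,466),(80,283)]),.08,s)*1000
e=np.diff(np.vstack([w,w[:1]]),axis=0)
print(w.mean(0),np.linalg.norm(e,axis=1),np.degrees(np.arctan2(e[:,1],e[:,0]))%90)
w=plane(c,P([(90,342),(318,515),(494,284)]),.005,s)*1000
print((w[0]+w[2])/2); e=np.diff(w,axis=0);print(np.linalg.norm(e,axis=1),np.degrees(np.arctan2(e[:,1],e[:,0]))%90)
uv=P([(287,248)]) 
c=viewer.capture("wrist")
E
```

```text
[ 370.66963028 -310.61135427] [39.26792585 39.93276537 39.65898887 39.87908905] [18.29058043 18.70612675 18.21436466 18.1448778 ]
[ 370.61143894 -310.33249834]
[46.50713574 46.5643854 ] [18.73256527 17.14804372]
```

SS is at (370.7,-310.5) with yaw 18.3°, and its sizes match. I'll grasp at yaw -71.7°, which becomes -101.8° at the tray.

```bash
python3 -m handwheel '[-1,-1.5,0,0,0,0.12, -2,-3,0,0,0,0.24, -3,-4.5,-2,0,0,0.36, -4,-6,-4,0,0,0.48, -5,-7.5,-6,0,0,0.6, -6.1,-9.2,-8,0,0,0.72, -6.1,-9.2,-10,0,0,0.84, -6.1,-9.2,-12,0,0,0.93]' 0 25
python3 -m handwheel '[0,0,0,0,0,0, 0,0,0,0,0,0]' 0 20
python3 - <<'E'
from h import *
s=sensors.get_state();print(s["joints"],s["tcp_pos"],s["eef_rot"])
print((np.r_[.3707,-.3105,.042]-s["tcp_pos"])*100)
Rc=R.from_euler("xyz",s["eef_rot"],degrees=True)
print((R.from_euler("xyz",[180,0,-71.7],degrees=True)*Rc.inv()).as_rotvec().round(4))
c=viewer.capture("wrist");cv2.imwrite("pics/w11.png",c["img"][:,:,::-1])
E
```

```text
time_s: 25.2
tcp_pos: [0.3715, -0.3082, 0.1478]
eef_rot: [-179.9, 0.2, -71.2]
contact_force: [0.3, 0.6, 0.2]
gripper_width: 0.0879
time_s: 25.4
tcp_pos: [0.3719, -0.3078, 0.1482]
eef_rot: [-179.9, 0.2, -71.2]
contact_force: [0.6, 0.4, -0.2]
gripper_width: 0.0876
[-16.39644308   6.46208579 -29.09991197  -0.27361339 -54.52757632
  35.34360928] [ 0.37194688 -0.30784088  0.14817286] [-179.94455865    0.23355369  -71.21167605]
[ -0.12468796  -0.26591237 -10.61728553]
[-0.0042 -0.0004 -0.0085]
```

View pics/w11.png

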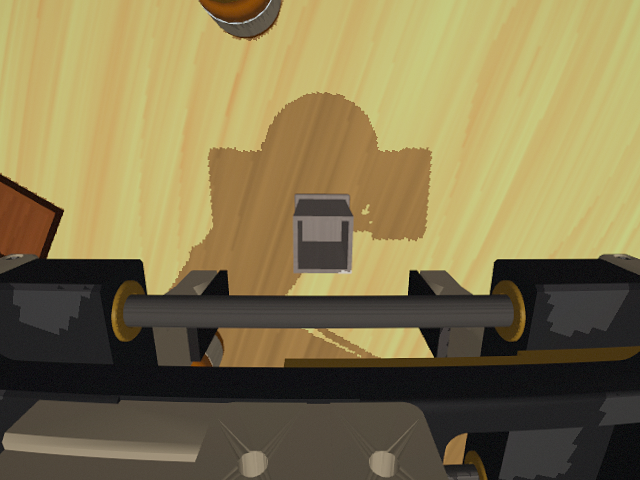

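The pot is square to the jaws and centred at column 323. Descend and grip.

```bash
python3 -m handwheel '[-0.15,-0.25,-3,-0.004,0,-0.008, -0.15,-0.25,-6,-0.004,0,-0.008, -0.15,-0.25,-9,-0.004,0,-0.008, -0.15,-0.25,-10.6,-0.004,0,-0.008, -0.15,-0.25,-10.6,-0.004,0,-0.008, -0.15,-0.25,-10.6,-0.004,0,-0.008]' 0 20
python3 -m handwheel '[0,0,0,0,0,0, 0,0,0,0,0,0, 0,0,0,0,0,0, 0,0,0,0,0,0, 0,0,0,0,0,0, 0,0,0,0,0,0, 0,0,0,0,0,0, 0,0,0,0,0,0]' 255 20
```

```text
time_s: 26.05
tcp_pos: [0.372, -0.3108, 0.0439]
eef_rot: [-179.9, -0.1, -71.7]
contact_force: [0.8, -0.5, 0.5]
gripper_width: 0.0875
time_s: 26.85
tcp_pos: [0.3717, -0.3108, 0.0438]
eef_rot: [-179.9, -0.1, -71.7]
contact_force: [0.1, -0.5, 1.1]
gripper_width: 0.0399
```

Gripped at 39.9 mm. Lift and carry with a -30° turn.

```bash
python3 -m handwheel '[0,0,1,0,0,0, 0,0,3,0,0,0, 0,0,6,0,0,0, 0,0,8,0,0,0, 0,0,9,0,0,0]' 255 25
python3 -m handwheel '[3,1.1,0,0,0,-0.06, 7,2.5,0,0,0,-0.13, 11,3.9,0,0,0,-0.2, 15,5.4,0,0,0,-0.28, 19,6.8,0,0,0,-0.36, 23,8.2,0,0,0,-0.44, 26,9.3,0,0,0,-0.525, 27.1,9.7,0,0,0,-0.525]' 255 25
python3 -m handwheel '[0,0,0,0,0,0, 0,0,0,0,0,0, 0,0,0,0,0,0]' 255 25
python3 - <<'E'
from h import *
s=sensors.get_state();print(s["joints"],s["tcp_pos"],s["eef_rot"])
Rc=R.from_euler("xyz",s["eef_rot"],degrees=True)
print((R.from_euler("xyz",[180,0,-101.8],degrees=True)*Rc.inv()).as_rotvec().round(4))
c=viewer.capture("wrist");cv2.imwrite("pics/w12.png",cv2.resize(c["img"][120:300,200:440],None,fx=3.3,fy=3.3,interpolation=cv2.INTER_NEAREST)[:,:,::-1])
E
```

```text
time_s: 27.35
tcp_pos: [0.3727, -0.3111, 0.1363]
eef_rot: [-179.8, -0.2, -71.7]
contact_force: [0.4, -0.5, -1.6]
gripper_width: 0.0404
time_s: 28.15
tcp_pos: [0.6459, -0.2127, 0.1349]
eef_rot: [-179.8, -0.2, -101.8]
contact_force: [-0.1, -0.3, -1.5]
gripper_width: 0.0399
time_s: 28.45
tcp_pos: [0.6445, -0.2131, 0.1348]
eef_rot: [-179.9, -0.2, -101.8]
contact_force: [-1.2, 0.0, -1.9]
gripper_width: 0.0399
[ -1.76088324  24.52497464  -5.79033596   0.25270763 -59.6198469
 -10.16181361] [ 0.64453698 -0.21314278  0.1348102 ] [-179.89792519   -0.20333307 -101.7951981 ]
[ 0.0038  0.001  -0.0001]
```

View pics/w12.png

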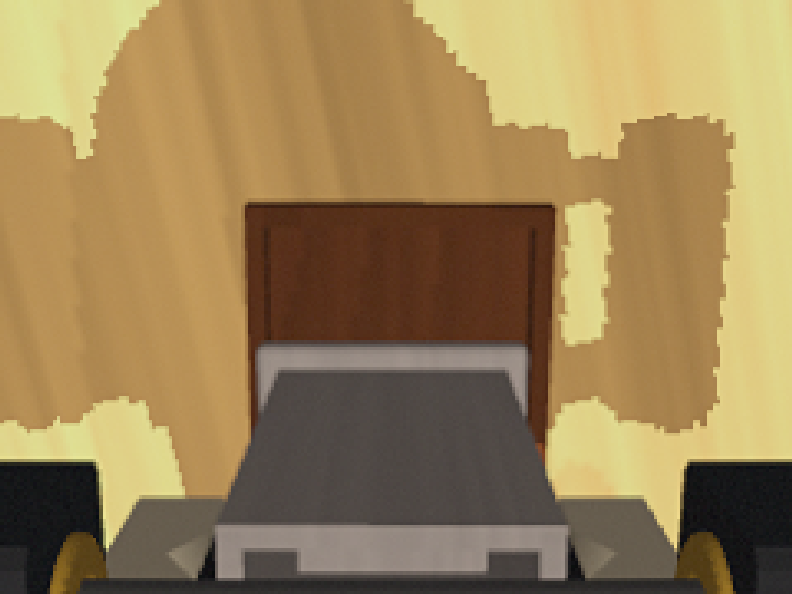

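The tray's far edge is level at row 203 (cols 246–554), and the foot front edge is at row 343 (cols 257–528). They look parallel.

```bash
python3 - <<'E'
from h import *
s=sensors.get_state()
c=viewer.capture("wrist")
yaw=np.radians(-101.8);ax=np.array([[np.cos(yaw),np.sin(yaw)],[np.sin(yaw),-np.cos(yaw)]])
def rel(uv,z):
    w=plane(c,np.array(uv)/3.3+[200,120]-.5,z,s); return ((w-s["tcp_pos"][:2])@ax.T*1000).round(1)
b=s["tcp_pos"][2]-.0438
print("tray",rel([(246,203),(554,203)],.012),"foot",rel([(257,343),(528,343)],b+.006))
print(ax)
E
```

```text
tray [[ 40.1 -36.3]
 [ 40.1  38.7]] foot [[ 24.  -24.3]
 [ 24.   23.2]]
[[-0.20449605 -0.97886739]
 [-0.97886739  0.20449605]]
```

Shift by (-2,-1.5) mm and lower.

```bash
python3 -m handwheel '[-0.1,-0.1,-1.5,0.004,0.001,0, -0.2,-0.15,-4,0.004,0.001,0, -0.2,-0.15,-6,0.004,0.001,0, -0.2,-0.15,-7.3,0.004,0.001,0, -0.2,-0.15,-8,0.004,0.001,0, -0.2,-0.15,-8.1,0.004,0.001,0, -0.2,-0.15,-8.1,0.004,0.001,0]' 255 25
python3 -m handwheel '[0,0,-0.1,0,0,0, 0,0,-0.2,0,0,0, 0,0,-0.3,0,0,0, 0,0,-0.3,0,0,0]' 255 25
```

```text
time_s: 29.25
tcp_pos: [0.6433, -0.215, 0.0548]
eef_rot: [-179.9, 0.0, -101.8]
contact_force: [0.1, -0.0, -1.3]
gripper_width: 0.04
time_s: 29.65
tcp_pos: [0.6433, -0.2149, 0.0519]
eef_rot: [-179.9, 0.0, -101.8]
contact_force: [-0.1, -0.8, -1.7]
gripper_width: 0.0401
```

```bash
python3 -m handwheel '[0,0,-0.08,0,0,0, 0,0,-0.16,0,0,0, 0,0,-0.24,0,0,0, 0,0,-0.24,0,0,0]' 255 25
python3 -m handwheel '[0,0,-0.05,0,0,0, 0,0,-0.1,0,0,0, 0,0,-0.14,0,0,0, 0,0,-0.14,0,0,0]' 255 25
```

```text
time_s: 30.05
tcp_pos: [0.6432, -0.2149, 0.0493]
eef_rot: [-179.9, 0.0, -101.8]
contact_force: [-1.2, 0.6, -1.5]
gripper_width: 0.0402
time_s: 30.45
tcp_pos: [0.6433, -0.2149, 0.0489]
eef_rot: [-179.9, 0.0, -101.8]
contact_force: [-3.3, 1.3, 6.6]
gripper_width: 0.04
```

```bash
python3 -m handwheel '[0,0,0,0,0,0, 0,0,0,0,0,0, 0,0,0,0,0,0, 0,0,0,0,0,0, 0,0,0,0,0,0]' 0 25
python3 -m handwheel '[0,0,2,0,0,0, 0,0,5,0,0,0, 0,0,9,0,0,0, 0,0,13,0,0,0, 0,0,17,0,0,0, -3,3,20,0,0,0, -3,6,20,0,0,0, -3,6,20,0,0,0]' 0 25
python3 - <<'E'
from h import *
s=sensors.get_state();print(s["tcp_pos"])
c=viewer.capture("wrist");cv2.imwrite("pics/w13.png",c["img"][:,:,::-1])
c=viewer.capture("side");cv2.imwrite("pics/s13.png",cv2.resize(c["img"][100:420,140:560],None,fx=1.8,fy=1.8)[:,:,::-1])
c=viewer.capture("top");cv2.imwrite("pics/t13.png",c["img"][:,:,::-1])
E
```

```text
time_s: 30.95
tcp_pos: [0.6432, -0.2149, 0.0487]
eef_rot: [-179.9, -0.0, -101.8]
contact_force: [0.3, 0.5, 0.3]
gripper_width: 0.0742
time_s: 31.75
tcp_pos: [0.6133, -0.1524, 0.2509]
eef_rot: [-179.7, 0.1, -101.7]
contact_force: [0.4, -0.7, 0.3]
gripper_width: 0.0877
[ 0.61330646 -0.15243309  0.2509478 ]
```

View pics/w13.png

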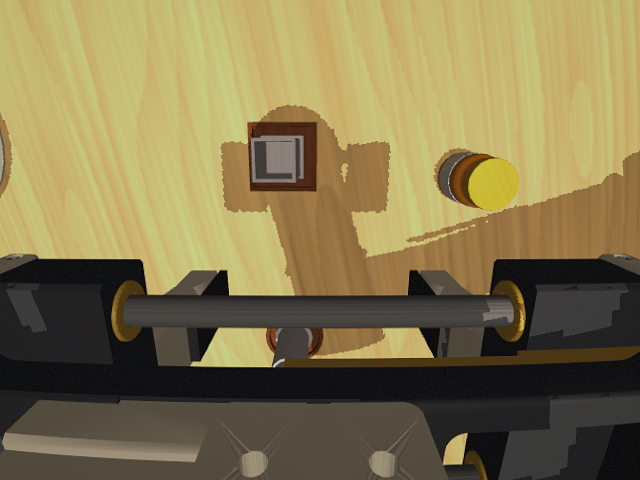

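View pics/s13.png

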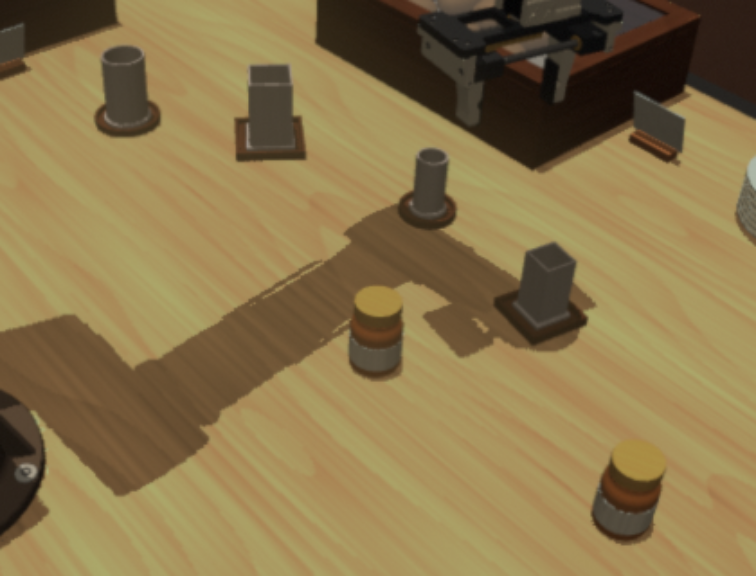

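View pics/t13.png

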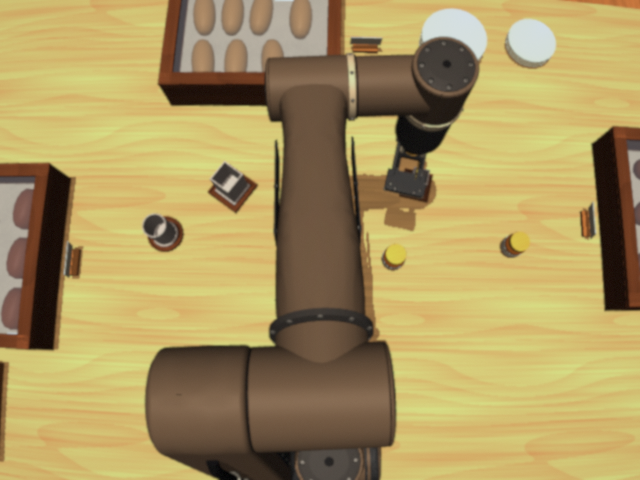

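All four pots stand upright in their matching trays, and the square ones have their sides parallel. In the top view the jars are at the same pixels as at the start, (395,256) and (518,243). The gripper is clear, so I'm handing in.

```bash
python3 -c "
from plant import sensors,r
print(sensors.get_state()['contact_force']); print(r.close_job())"
```

```text
[-0.40452058 -0.62340886 -0.66689513]
the job is handed in; nothing more can be done
None
```

All four tong holders are in the drip trays that match their shape and size, and the job was handed in at about 32 s of the 120 s allowed. I lowered each one until the wrist force showed it resting on the tray floor, about 5 mm above where it started, and only then opened the gripper.

**Final pictures:** the pots stand upright inside their trays, and the two square ones look parallel to the tray sides. I judged this by eye. Above the tray, just before lowering, the square holders lined up with their trays to within about a degree.

**Jars:** both sit at the same pixels in the top view as at the start.

**Forces and measurements:** the highest force I read was about 9 N, against limits of 40 N and 120 N. My position measurements agreed within 2–3 mm between cameras, and no check failed. In the last top view the arm hid the small round holder and the gripper covered most of the small square one, so I checked those two in the side and wrist pictures.

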